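# Unscrew the sprung filler cap of a lathe gearbox

## Task

Unscrew the orange filler cap from the green gearbox, anticlockwise seen from above, in several grips and without forcing its thread: no hard pull, push or sideways load. A spring pushes it up from below, so have hold of it when the thread lets go and do not let it spring off or drop; then stand it upright, stem down, on the floor of the steel tray and let go, leaving everything else on the bench as it is.

Things in the scene. Friction and masses are not known exactly. Their poses are not given: they have to be found in the camera images.
- cap: Orange ribbed screw cap, 0.1 to 0.16 kg. Origin: centre of the underside of its stem; z: its axis, up. Black stem 27 mm across, z = 0 to 28 mm, with three lugs near its foot (37 mm across); above it the orange grip, a cylinder 52 mm across, z = 28 to 56 mm. A white line on top runs from the centre along +x. At the start it is screwed in, the grip's lower face 0 to 8 mm above the neck's rim.
- cap_grip (a point): Point on the cap's axis, 46 mm above its origin (10 mm below its top): where to hold it from above, across the orange grip, at any yaw. The fingertips may pass beside the neck, which is narrower. 12 N of grip turns it. Measured centres can be 2 to 3 mm off: close softly (about 4 N), shift the hand until the side load fades, then grip; while turning, yield to side and vertical loads.
- neck_rim (a point): Centre of the rim of the aluminium filler neck, on its upright axis, 136 mm above the bench. Neck 47 mm across, 36 mm tall. Right-hand thread: anticlockwise the cap rises 20 mm per turn, and stays put between grips. It lets go after 0.75 to 0.95 turn, with the grip's lower face anywhere from 18 to 23.5 mm above the rim (hidden: it must be felt). Side play under 1 mm.
- strainer: Brass disc 24 mm across inside the neck, under the stem; origin: centre of its top. A spring pushes it and the cap up with 9 to 14 N. The thread carries this until it lets go; then a hand holding the cap feels a lasting upward push of 6 to 9 N, and a cap not held jumps 4 to 9 mm, out of the neck. Thread and neck stand 24 N in all, so the hand may add less than about 10 N.
- gearbox: Green gearbox fixed to the bench, 200 x 170 mm foot, body 170 x 150 mm, flat top 100 mm above the bench, with the filler neck upright in the middle of the top. Origin: centre of its underside; x points to the aluminium handwheel (104 mm across, out to x = 117 mm; its black crank handle to 149 mm, all below z = 114 mm).
- tray: Shallow open steel tray fixed to the bench, 160 mm along its x, 190 mm along its y, walls 3 mm thick and 20 mm high, floor 3 mm thick. Origin: centre of its underside. The half at its -y is empty; the wrench lies along x at y = +62 mm. It stands to the left or to the right of the gearbox; a black bin stands on the other side.
- wrench: Bystander: steel wrench 130 mm long, lying flat in the tray. Leave it.
- finial: Bystander: turned wooden finial, 44 mm across, 70 mm tall, in the black bin (160 x 190 x 60 mm). Leave it.
- bowl: Bystander: turned wooden bowl, 120 mm across, 50 mm tall. Leave it.
- oil_bottle: Bystander: yellow oil bottle with a red cap, 60 mm across, 150 mm tall. Leave it.
- caliper: Bystander: steel sliding caliper, 200 mm long, 8 mm thick, lying flat. Leave it.
- plug: Bystander: small brass drain plug, 24 mm across, 16 mm tall, lying on the flat top of the gearbox, on its -x side, more than 50 mm from the neck's axis. Leave it.
Things that resemble listed ones, but are neither listed nor needed, are in the scene too. Leave any pink or purple look-alike of the cap alone.

How it is judged:
By the outcome, as a careful person would: the job done as asked, in the order asked, and still so for the second after the job is handed in, with the robot touching nothing.
It also fails if it takes over 72 s, if anything falls off the work surface, if the arm or the gripper's body presses on something with over 40 N, if the wrist force passes 120 N, or if a joint passes its speed limit or range.

## Robot

A 6-joint arm with a two-finger parallel gripper is mounted at the origin on the work surface. World frame = base frame: x ahead of the robot, y to its left, z up, the work surface at z = 0. Lengths are in m, angles in rad, forces in N, time in s.
With the tool pointing down it reaches from about 0.225 to 0.725 m from the base axis. Payload 3.1 kg.
Tool frame: the origin (TCP) lies between the finger pads; the fingertips stand 17 mm ahead of it and the grasp point (between the pads) lies 2 mm behind it; z points along the fingers, y is the line along which they close (so a half turn about z gives the same grasp; the last joint's range is limited). The gripper opens to 85 mm and grips with 20 to 120 N. Pads are 22 mm wide; open, the fingers measure 114 mm over their backs; the gripper's body (76 mm by 85 mm) begins 54 mm behind the grasp point. The pads swing forward as they close: fully open they stand 13 mm farther back than shut.
Start: joints at [1.08, 0.048, 0.099, 1.622, 0, 1.443], TCP at [0.186, 0.491, 0.248] pointing down, gripper open.
Joint ranges: [-2.91, 2.91], [-0.99, 1.94], [-1.21, 1.42], [-2.12, 2.29], [-1.49, 1.47], [-3.14, 3.14]. Speed limits (rad/s): [2.79, 2.79, 3.14, 3.14, 3.14, 3.14].

## Interface

Orientations are given as a unit quaternion [x, y, z, w].
In Python, from bench import ctrl, eyes gives the robot as it stands. The module is installed in compiled form; this text tells all that it offers.
- The arm moves only by the shell command python3 -m crank 'ROWS' [OPENING] [FORCE]. ROWS is a JSON object of lists of equal length, an entry for each row: "slide": the shift along the tool's x, y, z in mm, a list of three; "rotation": the turn, a rotation vector about the tool's x, y, z in rad, a list of three. In form: {"slide": [[dx, dy, dz], ...], "rotation": [[wx, wy, wz], ...]}. A call has 1 to 5 rows; each row is the pose to reach, as a shift and turn from the pose commanded when the call began, along the tool's axes at that moment; what a row does not reach only later rows make up. A row lasts 1/10 s, in which the tool goes at most 50 mm and 8.59 degrees, less where a joint would pass 70% of its speed; a pose out of reach is approached as far as the arm can. A call with a gripper value outside its range is refused whole. OPENING is the gripper's target within -1 to 1 (shut at 1, half-way at 0, fully open at -1), set as the call begins (- or left out, the last holds). The fingers move at their own pace and stop on an object; FORCE is the grip in N (left out, the last holds). Time passes only in rows, so rows that repeat a pose let the fingers close. It gives the time, the measured TCP pose, the force, the opening and the grip force at its end, in the units of the state.
- ctrl.observe(): the state, without advancing time (a new reading comes with each control period).
- eyes.read_camera(name): name is "scene" or "top" or "wrist"; returns a dict with "image" (420x560x3 uint8, red, green, blue), "z_map" (420x560 float32, m along the optical axis (not along the pixel's ray), 0 where there is no reading), "mtx" (3x3 intrinsics, pixels), "pose" (4x4, takes a point from camera to world coordinates). Camera axes: x right, y down, z forward; pixel columns grow to the right and rows downward; lengths in m; the calibration is good to about 2 mm. A picture is of the moment at which its call begins.
- ctrl.job_done(): hands the job in; it is judged then, once.
The state is a dict: "time_s": time; "q": joint angles; "joint_velocities": joint speeds; "effort": joint torques, N m; "tcp_pos": TCP position; "eef_rot": TCP orientation; "force": force on the tool from outside, world axes, zero at the start; "wrist_torque": the same for the moment, N m; "finger_gap": opening from 0.0 (shut) to 1.0 (fully open); "gripper_force": force on a finger pad.
Only numpy, scipy, OpenCV 4.12 (cv2) and the standard library are available. Lean on these libraries where they do the work, as an engineer would, in place of code of your own. Each camera call takes 0.05 s, during which the arm holds its last target. There are 200 camera calls.

## Working session

There is one attempt and no reset: what is moved stays moved. The work goes in short steps, Python scripts to look and compute and a shell command to move; the robot and the scene stay as the last step left them, time stands still between calls to the robot, and variables do not carry over. Pictures are saved under pics/ and viewed, at most 10 in all, crops included, and the job is handed in when it is done.

```bash
mkdir -p pics; cat > h.py <<'E'
import numpy as np, cv2
from bench import ctrl, eyes
from scipy.spatial.transform import Rotation as R
def world(c):
    K=c["mtx"];z=c["z_map"];v,u=np.mgrid[:420,:560]
    p=np.stack([(u-K[0,2])/K[0,0]*z,(v-K[1,2])/K[1,1]*z,z,np.ones_like(z)],-1)
    return (p@np.array(c["pose"]).T)[...,:3]
def ray(c,u,v,h):
    K=np.array(c["mtx"]);T=np.array(c["pose"])
    d=T[:3,:3]@np.linalg.solve(K,[u,v,1.]);o=T[:3,3]
    return o+d*(h-o[2])/d[2]
E
python3 - <<'E'
from h import *
import pickle
a=eyes.read_camera("top");b=eyes.read_camera("scene")
pickle.dump((a,b),open("c.pkl","wb"))
for n,c in zip(("top","scene"),(a,b)): cv2.imwrite(f"pics/{n}.png",c["image"][...,::-1])
s=ctrl.observe();print(s)
E
```

```text
{'time_s': 0.1, 'q': array([1.08017312e+00, 4.86617464e-02, 9.77325809e-02, 1.62202966e+00,
       5.14661083e-06, 1.44297067e+00]), 'joint_velocities': array([-0.00075276, -0.00097694,  0.002743  , -0.0011737 ,  0.00108301,
       -0.00202536]), 'effort': array([ 1.19390934e-03, -3.39853442e+01,  3.20934534e+01,  1.58841955e-02,
       -2.27627347e-04, -1.25158874e-05]), 'tcp_pos': array([0.18608663, 0.4903421 , 0.24723098]), 'eef_rot': array([ 1.80405475e-01,  9.83591732e-01, -1.02917988e-03, -3.31496173e-04]), 'force': array([ 0.41452587, -0.61480906,  0.14778327]), 'wrist_torque': array([ 0.0215874 ,  0.02246393, -0.01922802]), 'gripper_force': 0.0, 'finger_gap': 1.0022041427873511}
```

View pics/top.png

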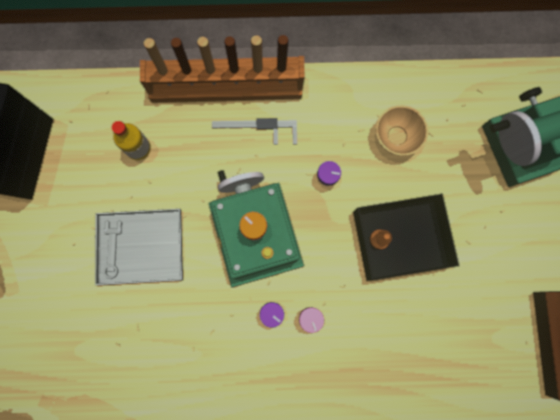

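View pics/scene.png

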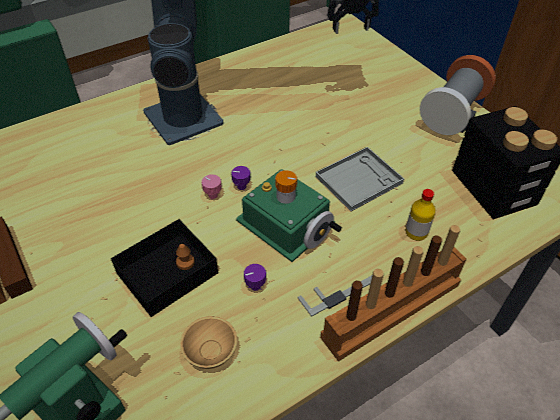

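Top view: the orange cap is on the gearbox at (253,225), with its white line pointing up-left. The plug is at (267,253), the tray at (139,247) with the wrench on its left, and the bin at (405,237). Things that could be taken for the cap are purple (329,173), purple (271,315), pink (311,320), the plug (267,253) and the finial (381,239). I choose the orange one at (253,225), on the neck.

```bash
python3 - <<'E'
from h import *
import pickle
a,b=pickle.load(open("c.pkl","rb"))
for n,c in (("top",a),("scene",b)):
    hsv=cv2.cvtColor(c["image"],cv2.COLOR_RGB2HSV);W=world(c)
    m=cv2.inRange(hsv,(5,190,120),(17,255,255))
    k,l,s,ce=cv2.connectedComponentsWithStats(m)
    for i in range(1,k):
        if s[i,4]>60:
            P=W[l==i]; print(n,ce[i],s[i],np.median(P,0).round(4),P[:,2].max().round(4))
    if n=="top":
        u,v=253,225
        for h in(.17,.18,.19,.2):print(h,ray(c,253,225,h))
        print("tray",[ray(c,x,y,.02)[:2].round(3) for x,y in((97,212),(181,210),(183,283),(97,285))])
        print("gb top",[ray(c,x,y,.1)[:2].round(3) for x,y in((211,203),(279,186),(301,262),(234,280))])
        print("depth cap",W[215:236:5,243:266:5].round(3)[...,2])
        g=cv2.resize(c["image"][180:290,200:310],(600,600),interpolation=cv2.INTER_CUBIC)
        cv2.imwrite("pics/crop.png",g[...,::-1])
E
```

```text
0.17 [0.53300602 0.03806509 0.17      ]
0.18 [0.53171524 0.03774338 0.18      ]
0.19 [0.53042445 0.03742168 0.19      ]
0.2 [0.52913367 0.03709998 0.2       ]
tray [array([0.592, 0.392]), array([0.591, 0.204]), array([0.429, 0.199]), array([0.43 , 0.387])]
gb top [array([0.59 , 0.126]), array([ 0.623, -0.016]), array([ 0.464, -0.056]), array([0.431, 0.081])]
depth cap [[0.1   1.039 0.167 0.17  0.097]
 [0.168 0.167 0.171 0.166 0.166]
 [0.168 0.167 0.167 0.167 0.165]
 [0.168 0.168 0.169 0.166 0.166]
 [0.098 0.168 0.169 0.165 0.156]]
scene [285.3982684  177.80519481] [276 171  21  15 231] [0.5335 0.0341 0.1672] 0.1721
```

View pics/crop.png

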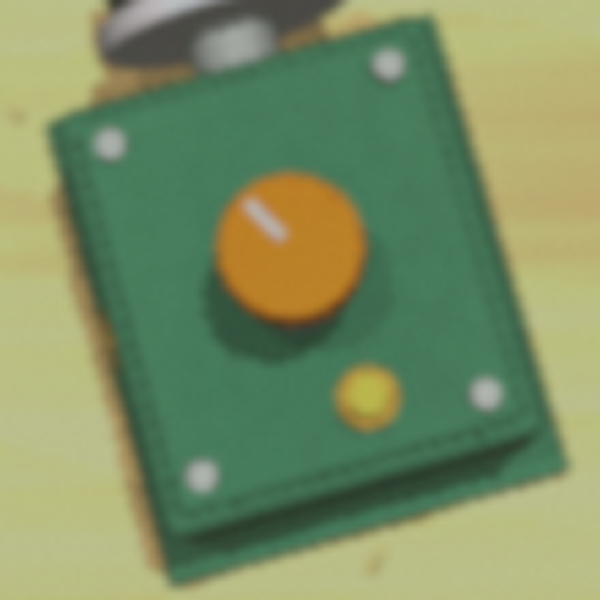

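The crop shows the orange-topped cap on the green box, with its white line to the upper left and its centre at top-view pixel (253.2,225.3). Next I move above it.

```bash
Z='[0,0,0]'
python3 -m crank '{"slide":[[-30,-19,-1],[-70,-44,-2],[-112,-70,-3],[-154,-96,-4],[-196,-122,-5]],"rotation":[[0,0,0],[0,0,0],[0,0,0],[0,0,0],[0,0,0]]}' -1 20
python3 -m crank '{"slide":[[-42,-26,-1],[-84,-52,-2],[-126,-78,-3],[-168,-104,-4],[-200,-124,-5]],"rotation":[[0,0,0],[0,0,0],[0,0,0],[0,0,0],[0,0,0]]}'
python3 -m crank '{"slide":[[-25,-15,0],[-50,-31,0],[-70,-43,0],[-82,-51,0],[-90,-56,0]],"rotation":[[0,0,0.1],[0,0,0.22],[0,0,0.35],[0,0,0.48],[0,0,0.57]]}'
cat >> h.py <<'E'
def need(p,yaw=None):
    """slide (mm) and tool-z turn to bring TCP to p with tool y at yaw"""
    s=ctrl.observe();M=R.from_quat(s["eef_rot"]).as_matrix()
    y=np.arctan2(M[1,1],M[0,1])
    print("tcp",s["tcp_pos"].round(4),"yaw",y.round(3),"q",s["q"].round(3),"t",round(s["time_s"],2),"f",np.round(s["force"],2),"slide",(M.T@(np.array(p)-s["tcp_pos"])*1000).round(1),"turn",None if yaw is None else round(y-yaw,3))
E
python3 - <<'E'
from h import *
c=eyes.read_camera("wrist")
cv2.imwrite("pics/w1.png",c["image"][...,::-1])
need((.533,.037,.25),.64)
hsv=cv2.cvtColor(c["image"],cv2.COLOR_RGB2HSV);W=world(c)
m=cv2.inRange(hsv,(5,170,80),(18,255,255))
k,l,s,ce=cv2.connectedComponentsWithStats(m)
for i in range(1,k):
    if s[i,4]>200:
        P=W[l==i];P=P[(P[:,2]>.155)&(P[:,2]<.18)]
        print(ce[i],s[i],np.median(P,0),P.min(0),P.max(0)) if len(P) else 0
        ct=max(cv2.findContours((l==i).astype('u1'),0,1)[0],key=len);(x,y),r=cv2.minEnclosingCircle(ct);print(x,y,r,ray(c,x,y,.168))
E
```

```text
time_s: 0.6
tcp_pos: [0.3268, 0.3055, 0.2528]
eef_rot: [0.18, 0.984, -0.0, -0.0]
force: [1.4, 0.6, -0.0]
finger_gap: 0.998
gripper_force: 0.0
time_s: 1.1
tcp_pos: [0.4703, 0.1177, 0.2577]
eef_rot: [0.181, 0.983, -0.0, -0.0]
force: [0.2, 0.7, -0.4]
finger_gap: 0.999
gripper_force: 0.0
time_s: 1.6
tcp_pos: [0.5338, 0.0347, 0.2573]
eef_rot: [0.452, 0.892, -0.0, -0.001]
force: [0.2, 0.1, -0.4]
finger_gap: 1.0
gripper_force: 0.0
tcp [0.5344 0.0339 0.2571] yaw 0.63 q [-6.100e-02  7.900e-02  1.490e-01  1.642e+00 -1.000e-03  8.800e-01] t 1.65 f [ 0.69 -1.33  0.13] slide [3.3 0.6 7.1] turn -0.01
[280.87857301 214.75803235] [ 244  175   77   80 4513] [0.53357857 0.03828545 0.16803513] [0.50969555 0.01116916 0.15509819] [0.56097491 0.06397679 0.17071895]
281.6477966308594 214.33328247070312 39.74977493286133 [0.53372536 0.03989528 0.168     ]
```

View pics/w1.png

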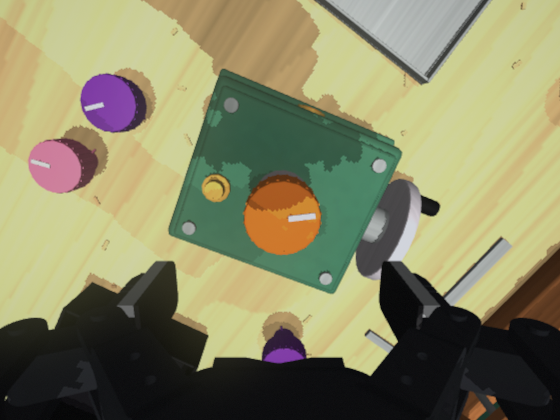

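The wrist view shows the cap at (282,214), with the plug at (215,187) well clear. Combined centre is about (0.5336, 0.0385), top z 0.168. Descending with a +0.35 rad pre-turn, then closing softly.

```bash
python3 -m crank '{"slide":[[4,2,15],[4,2,40],[4,2,65],[4,2,85],[4,2,90]],"rotation":[[0,0,0.1],[0,0,0.2],[0,0,0.3],[0,0,0.35],[0,0,0.35]]}'
python3 -m crank '{"slide":[[0,0,7],[0,0,13],[0,0,15],[0,0,15]],"rotation":[[0,0,0],[0,0,0],[0,0,0],[0,0,0]]}'
python3 -c "
from h import *
need((.5336,.0385,.152))"
python3 -m crank '{"slide":[[0,0,0],[0,0,0],[0,0,0],[0,0,0]],"rotation":[[0,0,0],[0,0,0],[0,0,0],[0,0,0]]}' 1 4
```

```text
time_s: 2.15
tcp_pos: [0.5303, 0.0408, 0.1648]
eef_rot: [0.598, 0.802, -0.002, -0.003]
force: [-0.3, -0.2, -0.1]
finger_gap: 1.001
gripper_force: 0.0
time_s: 2.55
tcp_pos: [0.533, 0.0404, 0.1537]
eef_rot: [0.598, 0.801, 0.0, 0.0]
force: [-0.1, 0.4, 0.0]
finger_gap: 1.0
gripper_force: 0.0
tcp [0.533  0.0404 0.1537] yaw 0.288 q [-0.05   0.071 -0.064  1.435 -0.     1.233] t 2.55 f [-0.14  0.42  0.02] slide [-2.   0.   1.7] turn None
time_s: 2.95
tcp_pos: [0.5336, 0.0405, 0.1542]
eef_rot: [0.598, 0.801, 0.001, 0.001]
force: [2.3, 1.2, 1.4]
finger_gap: 0.602
gripper_force: 22.7
```

```bash
python3 -m crank '{"slide":[[0,0.3,0],[0,0.6,0],[0,0.6,0]],"rotation":[[0,0,0],[0,0,0],[0,0,0]]}'
```

```text
time_s: 3.25
tcp_pos: [0.5337, 0.0406, 0.1541]
eef_rot: [0.598, 0.801, 0.0, 0.001]
force: [-0.3, 0.2, 4.8]
finger_gap: 0.607
gripper_force: 22.9
```

```bash
python3 -m crank '{"slide":[[0,0,0],[-0.8,0,-0.3],[-1.5,0,-0.5]],"rotation":[[0,0,0],[0,0,0],[0,0,0]]}' -0.4
python3 -m crank '{"slide":[[0,0,0],[0,0,0],[0,0,0],[0,0,0]],"rotation":[[0,0,0],[0,0,0],[0,0,0],[0,0,0]]}' 1 4
python3 -m crank '{"slide":[[0,0,0],[0,0,0]],"rotation":[[0,0,-0.03],[0,0,-0.06]]}' 1 14
```

```text
time_s: 3.55
tcp_pos: [0.5331, 0.039, 0.1529]
eef_rot: [0.598, 0.801, -0.001, -0.001]
force: [0.2, -0.7, 0.0]
finger_gap: 0.703
gripper_force: 0.0
time_s: 3.95
tcp_pos: [0.534, 0.0392, 0.1536]
eef_rot: [0.598, 0.801, 0.0, 0.0]
force: [2.0, -0.0, -2.2]
finger_gap: 0.601
gripper_force: 22.4
time_s: 4.15
tcp_pos: [0.5337, 0.0391, 0.1538]
eef_rot: [0.573, 0.819, -0.0, -0.0]
force: [1.5, 0.6, -0.7]
finger_gap: 0.598
gripper_force: 22.5
```

```bash
python3 -m crank '{"slide":[[0,0.2,-0.25],[0,0.3,-0.5],[0,0.3,-0.75],[0,0.3,-1.0],[0,0.3,-1.25]],"rotation":[[0,0,-0.08],[0,0,-0.16],[0,0,-0.24],[0,0,-0.32],[0,0,-0.4]]}'
python3 -m crank '{"slide":[[0,0,0],[0,0,0]],"rotation":[[0,0,0],[0,0,0]]}'
python3 -c "
from h import *
need((.5336,.0385,.152));print(ctrl.observe()['wrist_torque'])"
```

```text
time_s: 4.65
tcp_pos: [0.5329, 0.0388, 0.155]
eef_rot: [0.398, 0.917, -0.001, -0.001]
force: [-0.6, -1.2, 0.4]
finger_gap: 0.603
gripper_force: 22.5
time_s: 4.85
tcp_pos: [0.5329, 0.0388, 0.1549]
eef_rot: [0.4, 0.916, -0.001, -0.001]
force: [-2.7, -1.5, 2.0]
finger_gap: 0.602
gripper_force: 22.7
tcp [0.5329 0.0388 0.1549] yaw 0.747 q [-5.20e-02  7.40e-02 -5.90e-02  1.44e+00 -1.00e-03  7.71e-01] t 4.85 f [-2.66 -1.5   1.99] slide [-0.7  0.3  2.9] turn None
[-0.42393555  0.68512254  0.16416862]
```

```bash
python3 -m crank '{"slide":[[0,-0.3,-0.35],[0,-0.5,-0.7],[0,-0.5,-0.95],[0,-0.5,-1.2],[0,-0.5,-1.45]],"rotation":[[0,0,-0.08],[0,0,-0.16],[0,0,-0.24],[0,0,-0.32],[0,0,-0.4]]}'
python3 -c "
from h import *
need((.5336,.0385,.152))"
```

```text
time_s: 5.35
tcp_pos: [0.5333, 0.0388, 0.1562]
eef_rot: [0.209, 0.978, -0.0, -0.0]
force: [-0.1, 0.2, -0.9]
finger_gap: 0.603
gripper_force: 22.5
tcp [0.5333 0.0388 0.1562] yaw 1.15 q [-0.053  0.073 -0.057  1.441 -0.     0.368] t 5.35 f [-0.11  0.24 -0.88] slide [-0.4 -0.1  4.2] turn None
```

Loads are small. I'll continue, then check that the cap really turned.

```bash
python3 -m crank '{"slide":[[0,0,-0.2],[0,0,-0.4],[0,0,-0.65],[0,0,-0.9],[0,0,-1.15]],"rotation":[[0,0,-0.08],[0,0,-0.16],[0,0,-0.24],[0,0,-0.32],[0,0,-0.4]]}'
python3 -c "
from h import *
need((.5336,.0385,.152))
c=eyes.read_camera('top');cv2.imwrite('pics/t2.png',cv2.resize(c['image'][180:290,200:310],(500,500),interpolation=2)[...,::-1])"
```

```text
time_s: 5.85
tcp_pos: [0.5345, 0.0386, 0.1574]
eef_rot: [0.011, 1.0, -0.0, 0.001]
force: [1.7, -0.1, -1.7]
finger_gap: 0.599
gripper_force: 22.3
tcp [0.5345 0.0386 0.1574] yaw 1.549 q [-5.300e-02  7.300e-02 -5.500e-02  1.441e+00 -1.000e-03 -3.100e-02] t 5.85 f [ 1.7  -0.08 -1.74] slide [ 0.9 -0.2  5.4] turn None
```

View pics/t2.png

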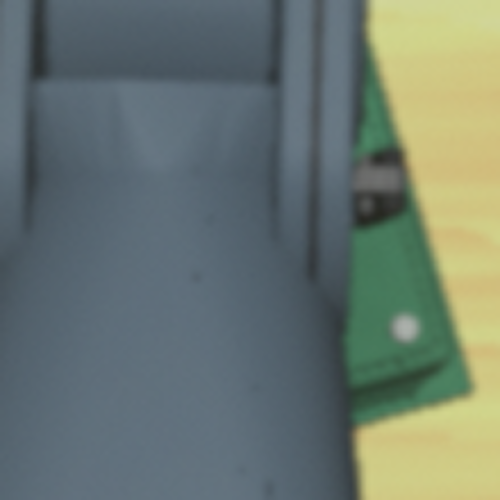

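The arm hides the cap from the top camera, but the loads are consistent with the cap following. Continuing.

```bash
python3 -m crank '{"slide":[[-0.2,0,-0.1],[-0.4,0,-0.3],[-0.4,0,-0.55],[-0.4,0,-0.8],[-0.4,0,-1.05]],"rotation":[[0,0,-0.08],[0,0,-0.16],[0,0,-0.24],[0,0,-0.32],[0,0,-0.4]]}'
python3 -c "
from h import *
need((.5336,.0385,.152))"
```

```text
time_s: 6.4
tcp_pos: [0.5344, 0.0381, 0.1587]
eef_rot: [-0.187, 0.982, -0.001, 0.0]
force: [1.4, -2.6, -0.5]
finger_gap: 0.598
gripper_force: 22.4
tcp [0.5344 0.0381 0.1587] yaw 1.948 q [-0.053  0.074 -0.052  1.444 -0.002 -0.43 ] t 6.4 f [ 1.43 -2.62 -0.51] slide [0.6 0.7 6.7] turn None
```

```bash
python3 -m crank '{"slide":[[0,-0.3,-0.2],[0,-0.6,-0.45],[0,-0.6,-0.7],[0,-0.6,-0.95],[0,-0.6,-1.2]],"rotation":[[0,0,-0.08],[0,0,-0.16],[0,0,-0.24],[0,0,-0.32],[0,0,-0.4]]}'
python3 -m crank '{"slide":[[0,0,0],[0,0,0]],"rotation":[[0,0,0],[0,0,0]]}'
python3 -c "
from h import *
need((.5336,.0385,.152))"
```

```text
time_s: 6.9
tcp_pos: [0.5351, 0.0375, 0.16]
eef_rot: [-0.379, 0.925, -0.001, 0.0]
force: [1.0, -1.5, -1.6]
finger_gap: 0.603
gripper_force: 22.4
time_s: 7.1
tcp_pos: [0.5349, 0.0374, 0.1601]
eef_rot: [-0.378, 0.926, -0.001, 0.0]
force: [1.3, -3.8, -1.5]
finger_gap: 0.6
gripper_force: 22.4
tcp [0.5349 0.0374 0.1601] yaw 2.345 q [-0.054  0.074 -0.049  1.447 -0.002 -0.829] t 7.1 f [ 1.3  -3.79 -1.5 ] slide [0.2 1.7 8.1] turn None
```

Regrip: open, wind back, recentre on about (0.535, 0.0367).

```bash
python3 -m crank '{"slide":[[0,0,0],[0,0,0],[0,0,0]],"rotation":[[0,0,0],[0,0,0],[0,0,0]]}' -0.4
python3 -m crank '{"slide":[[0,-0.5,0],[0,-0.5,0],[0,-0.5,0],[0,-0.5,0],[0,-0.5,0]],"rotation":[[0,0,0.13],[0,0,0.27],[0,0,0.41],[0,0,0.55],[0,0,0.69]]}'
python3 -m crank '{"slide":[[0,0,0],[0,0,0],[0,0,0],[0,0,0],[0,0,0]],"rotation":[[0,0,0.14],[0,0,0.28],[0,0,0.42],[0,0,0.56],[0,0,0.7]]}'
python3 -m crank '{"slide":[[0,0,0],[0,0,0],[0,0,0],[0,0,0],[0,0,0],[0,0,0]],"rotation":[[0,0,0.14],[0,0,0.28],[0,0,0.42],[0,0,0.56],[0,0,0.67]]}' >/dev/null
python3 -m crank '{"slide":[[0,0,0],[0,0,0],[0,0,0],[0,0,0],[0,0,0]],"rotation":[[0,0,0.14],[0,0,0.28],[0,0,0.42],[0,0,0.56],[0,0,0.67]]}'
python3 -c "
from h import *
need((.535,.0367,.16))"
```

```text
time_s: 7.4
tcp_pos: [0.534, 0.0389, 0.1599]
eef_rot: [-0.379, 0.926, 0.001, -0.0]
force: [-0.4, 0.0, -0.4]
finger_gap: 0.7
gripper_force: 0.0
time_s: 7.9
tcp_pos: [0.5344, 0.0384, 0.1599]
eef_rot: [-0.041, 0.999, 0.0, -0.0]
force: [0.1, 0.6, -0.2]
finger_gap: 0.698
gripper_force: 0.0
time_s: 8.4
tcp_pos: [0.5344, 0.0384, 0.1599]
eef_rot: [0.304, 0.953, 0.0, -0.0]
force: [0.4, 0.7, -0.6]
finger_gap: 0.696
gripper_force: 0.0
time_s: 8.9
tcp_pos: [0.5344, 0.0385, 0.1599]
eef_rot: [0.6, 0.8, 0.0, -0.0]
force: [-0.1, -0.1, 0.3]
finger_gap: 0.7
gripper_force: 0.0
tcp [0.5344 0.0385 0.1599] yaw 0.283 q [-5.400e-02  7.400e-02 -4.900e-02  1.448e+00  1.000e-03  1.234e+00] t 8.9 f [-0.07 -0.14  0.32] slide [-1.9  0.1 -0.1] turn Noneinvalid input
```

```bash
python3 -m crank '{"slide":[[-0.8,0,0],[-1.5,0,0],[-1.5,0,0]],"rotation":[[0,0,0],[0,0,0],[0,0,0]]}'
python3 -m crank '{"slide":[[0,0,0],[0,0,0],[0,0,0],[0,0,0]],"rotation":[[0,0,0],[0,0,0],[0,0,0],[0,0,0]]}' 1 4
python3 -c "
from h import *
need((.5347,.037,.16))
c=eyes.read_camera('wrist');cv2.imwrite('pics/w2.png',c['image'][...,::-1])"
```

```text
time_s: 9.2
tcp_pos: [0.535, 0.0366, 0.1599]
eef_rot: [0.598, 0.802, 0.0, -0.0]
force: [-0.0, -0.4, 0.1]
finger_gap: 0.698
gripper_force: 0.0
time_s: 9.6
tcp_pos: [0.5358, 0.0367, 0.1604]
eef_rot: [0.598, 0.801, 0.001, 0.001]
force: [3.1, 1.8, 1.6]
finger_gap: 0.604
gripper_force: 22.5
tcp [0.5358 0.0367 0.1604] yaw 0.288 q [-5.700e-02  7.500e-02 -4.700e-02  1.447e+00  1.000e-03  1.226e+00] t 9.6 f [3.07 1.82 1.56] slide [ 0.6 -1.   0.4] turn None
```

View pics/w2.png

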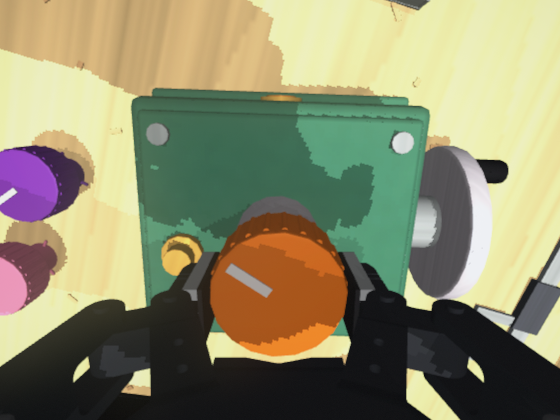

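The line has turned about 121° relative to the box (it now runs from (268,293) to (230,267)), so the cap follows. The grip is centred in the image. Relieving the side load, then the second turn.

```bash
python3 -m crank '{"slide":[[0,0.6,-0.3],[0,1.0,-0.5]],"rotation":[[0,0,0],[0,0,0]]}'
python3 -m crank '{"slide":[[0,0.1,-0.25],[0,0.2,-0.5],[0,0.2,-0.75],[0,0.2,-1.0],[0,0.2,-1.25]],"rotation":[[0,0,-0.08],[0,0,-0.16],[0,0,-0.24],[0,0,-0.32],[0,0,-0.4]]}'
python3 -c "
from h import *
need((.5355,.038,.16))"
```

```text
time_s: 9.85
tcp_pos: [0.5359, 0.0368, 0.1604]
eef_rot: [0.598, 0.801, -0.0, -0.0]
force: [0.9, 0.2, -0.0]
finger_gap: 0.6
gripper_force: 22.4
time_s: 10.35
tcp_pos: [0.536, 0.0369, 0.1616]
eef_rot: [0.426, 0.905, -0.0, -0.0]
force: [1.2, 1.7, 1.6]
finger_gap: 0.604
gripper_force: 22.5
tcp [0.536  0.0369 0.1616] yaw 0.691 q [-0.056  0.078 -0.041  1.452  0.     0.824] t 10.35 f [1.16 1.74 1.6 ] slide [1.1 0.3 1.6] turn None
```

```bash
python3 -m crank '{"slide":[[0.1,0.3,-0.35],[0.2,0.6,-0.7],[0.2,0.7,-0.95],[0.2,0.7,-1.2],[0.2,0.7,-1.5]],"rotation":[[0,0,-0.08],[0,0,-0.16],[0,0,-0.24],[0,0,-0.32],[0,0,-0.4]]}'
python3 -c "
from h import *
need((.5355,.038,.16))"
```

```text
time_s: 10.85
tcp_pos: [0.5359, 0.0376, 0.1629]
eef_rot: [0.238, 0.971, -0.0, -0.001]
force: [1.2, 1.8, 0.7]
finger_gap: 0.604
gripper_force: 22.5
tcp [0.5359 0.0376 0.1629] yaw 1.091 q [-0.055  0.079 -0.038  1.456  0.     0.425] t 10.85 f [1.23 1.78 0.68] slide [0.5 0.2 2.9] turn None
```

```bash
python3 -m crank '{"slide":[[0,0.4,-0.3],[0,0.7,-0.6],[0,0.8,-0.9],[0,0.8,-1.15],[0,0.8,-1.4]],"rotation":[[0,0,-0.08],[0,0,-0.16],[0,0,-0.24],[0,0,-0.32],[0,0,-0.4]]}'
python3 -c "
from h import *
need((.5355,.038,.16))"
```

```text
time_s: 11.35
tcp_pos: [0.5358, 0.0385, 0.1641]
eef_rot: [0.04, 0.999, 0.0, -0.001]
force: [0.1, 2.5, 1.6]
finger_gap: 0.602
gripper_force: 22.5
tcp [0.5358 0.0385 0.1641] yaw 1.491 q [-5.300e-02  8.000e-02 -3.400e-02  1.459e+00  1.000e-03  2.600e-02] t 11.35 f [0.06 2.49 1.64] slide [ 0.3 -0.5  4.1] turn None
```

```bash
python3 -m crank '{"slide":[[0,0.5,-0.4],[0,0.9,-0.8],[0,1.0,-1.1],[0,1.0,-1.35],[0,1.0,-1.6]],"rotation":[[0,0,-0.08],[0,0,-0.16],[0,0,-0.24],[0,0,-0.32],[0,0,-0.4]]}'
python3 -c "
from h import *
need((.5355,.038,.16))"
```

```text
time_s: 11.85
tcp_pos: [0.5366, 0.0394, 0.1654]
eef_rot: [-0.159, 0.987, 0.0, -0.001]
force: [1.5, 1.7, -0.9]
finger_gap: 0.603
gripper_force: 22.3
tcp [0.5366 0.0394 0.1654] yaw 1.891 q [-0.052  0.08  -0.031  1.461  0.    -0.372] t 11.85 f [ 1.54  1.72 -0.95] slide [ 1.5 -1.   5.4] turn None
```

```bash
python3 -m crank '{"slide":[[-0.3,0.2,-0.2],[-0.6,0.4,-0.4],[-0.6,0.4,-0.65],[-0.6,0.4,-0.9],[-0.6,0.4,-1.1]],"rotation":[[0,0,-0.08],[0,0,-0.16],[0,0,-0.24],[0,0,-0.32],[0,0,-0.4]]}'
python3 -m crank '{"slide":[[0,0,0],[0,0,0]],"rotation":[[0,0,0],[0,0,0]]}'
python3 -c "
from h import *
need((.5355,.038,.16))"
```

```text
time_s: 12.35
tcp_pos: [0.5367, 0.0403, 0.1666]
eef_rot: [-0.352, 0.936, 0.001, -0.001]
force: [0.4, 3.1, -0.3]
finger_gap: 0.6
gripper_force: 22.3
time_s: 12.55
tcp_pos: [0.5367, 0.0401, 0.1667]
eef_rot: [-0.351, 0.937, 0.001, -0.001]
force: [-0.5, 2.2, 0.8]
finger_gap: 0.6
gripper_force: 22.4
tcp [0.5367 0.0401 0.1667] yaw 2.287 q [-5.000e-02  8.100e-02 -2.800e-02  1.464e+00  1.000e-03 -7.670e-01] t 12.55 f [-0.51  2.21  0.8 ] slide [ 2.2 -0.8  6.7] turn None
```

```bash
python3 -m crank '{"slide":[[0,0,0],[0,0,0],[0,0,0]],"rotation":[[0,0,0],[0,0,0],[0,0,0]]}' -0.4
python3 -m crank '{"slide":[[0,0,0],[0,0,0],[0,0,0],[0,0,0],[0,0,0]],"rotation":[[0,0,0.13],[0,0,0.27],[0,0,0.41],[0,0,0.55],[0,0,0.69]]}'
python3 -m crank '{"slide":[[0,0,0],[0,0,0],[0,0,0],[0,0,0],[0,0,0]],"rotation":[[0,0,0.14],[0,0,0.28],[0,0,0.42],[0,0,0.56],[0,0,0.7]]}'
python3 -m crank '{"slide":[[0,0,0],[0,0,0],[0,0,0],[0,0,0],[0,0,0]],"rotation":[[0,0,0.14],[0,0,0.28],[0,0,0.42],[0,0,0.56],[0,0,0.66]]}'
python3 -c "
from h import *
need((.5352,.0385,.1667))"
```

```text
time_s: 12.85
tcp_pos: [0.5374, 0.0394, 0.1671]
eef_rot: [-0.351, 0.937, -0.0, -0.0]
force: [-0.2, -0.4, 0.1]
finger_gap: 0.701
gripper_force: 0.0
time_s: 13.35
tcp_pos: [0.5375, 0.0394, 0.1673]
eef_rot: [-0.01, 1.0, -0.0, -0.0]
force: [0.2, 0.6, -0.1]
finger_gap: 0.701
gripper_force: 0.0
time_s: 13.85
tcp_pos: [0.5375, 0.0394, 0.1673]
eef_rot: [0.333, 0.943, -0.0, 0.0]
force: [-0.4, 0.5, 0.2]
finger_gap: 0.696
gripper_force: 0.0
time_s: 14.35
tcp_pos: [0.5375, 0.0394, 0.1673]
eef_rot: [0.62, 0.784, -0.0, 0.0]
force: [-0.4, -0.4, 0.8]
finger_gap: 0.705
gripper_force: 0.0
tcp [0.5375 0.0394 0.1673] yaw 0.233 q [-5.100e-02  8.100e-02 -2.700e-02  1.463e+00 -1.000e-03  1.287e+00] t 14.35 f [-0.43 -0.36  0.76] slide [-0.4 -2.4  0.6] turn None
```

```bash
python3 -m crank '{"slide":[[-0.2,-0.8,0],[-0.4,-1.6,0],[-0.4,-1.6,0]],"rotation":[[0,0,0],[0,0,0],[0,0,0]]}'
python3 -m crank '{"slide":[[0,0,0],[0,0,0],[0,0,0],[0,0,0]],"rotation":[[0,0,0],[0,0,0],[0,0,0],[0,0,0]]}' 1 4
python3 -c "
from h import *
need((.5352,.0385,.1667))"
```

```text
time_s: 14.65
tcp_pos: [0.5359, 0.0388, 0.1673]
eef_rot: [0.618, 0.786, -0.0, 0.0]
force: [0.1, 0.5, -0.4]
finger_gap: 0.699
gripper_force: 0.0
time_s: 15.05
tcp_pos: [0.5357, 0.0388, 0.1675]
eef_rot: [0.618, 0.786, -0.0, -0.0]
force: [-3.1, -1.0, 2.2]
finger_gap: 0.602
gripper_force: 21.4
tcp [0.5357 0.0388 0.1675] yaw 0.238 q [-0.052  0.077 -0.031  1.463 -0.     1.28 ] t 15.05 f [-3.05 -1.04  2.23] slide [-0.2 -0.6  0.8] turn None
```

```bash
python3 -m crank '{"slide":[[0,-0.5,-0.3],[0,-0.9,-0.4]],"rotation":[[0,0,0],[0,0,0]]}'
python3 -m crank '{"slide":[[0,0,-0.25],[0,0,-0.5],[0,0,-0.75],[0,0,-1.0],[0,0,-1.25]],"rotation":[[0,0,-0.08],[0,0,-0.16],[0,0,-0.24],[0,0,-0.32],[0,0,-0.4]]}' 1 30
python3 -c "
from h import *
need((.5352,.0385,.1667))"
```

```text
time_s: 15.25
tcp_pos: [0.5356, 0.0388, 0.1675]
eef_rot: [0.618, 0.786, 0.0, 0.0]
force: [1.7, -0.3, -0.2]
finger_gap: 0.603
gripper_force: 21.2
time_s: 15.75
tcp_pos: [0.5359, 0.0387, 0.1689]
eef_rot: [0.448, 0.894, 0.0, 0.001]
force: [0.3, -0.7, -0.3]
finger_gap: 0.593
gripper_force: 31.3
tcp [0.5359 0.0387 0.1689] yaw 0.641 q [-0.053  0.075 -0.03   1.464  0.     0.877] t 15.75 f [ 0.34 -0.67 -0.3 ] slide [ 0.3 -0.7  2.2] turn None
```

```bash
python3 -m crank '{"slide":[[0,0,-0.2],[0,0,-0.4],[0,0,-0.6],[0,0,-0.8],[0,0,-0.95]],"rotation":[[0,0,-0.06],[0,0,-0.12],[0,0,-0.18],[0,0,-0.24],[0,0,-0.3]]}'
python3 -c "
from h import *
need((.5352,.0385,.1667))"
```

```text
time_s: 16.25
tcp_pos: [0.5363, 0.039, 0.1699]
eef_rot: [0.31, 0.951, 0.001, 0.001]
force: [1.0, -0.2, 0.3]
finger_gap: 0.597
gripper_force: 31.3
tcp [0.5363 0.039  0.1699] yaw 0.94 q [-5.300e-02  7.500e-02 -2.900e-02  1.465e+00  1.000e-03  5.780e-01] t 16.25 f [ 0.99 -0.24  0.34] slide [ 0.6 -1.   3.2] turn None
```

```bash
python3 -m crank '{"slide":[[0,0,-0.2],[0,0,-0.4],[0,0,-0.6],[0,0,-0.8],[0,0,-0.95]],"rotation":[[0,0,-0.06],[0,0,-0.12],[0,0,-0.18],[0,0,-0.24],[0,0,-0.3]]}'
python3 -c "
from h import *
need((.5352,.0385,.1667))"
```

```text
time_s: 16.75
tcp_pos: [0.5368, 0.0387, 0.1708]
eef_rot: [0.165, 0.986, 0.0, 0.002]
force: [2.5, 0.6, -1.1]
finger_gap: 0.6
gripper_force: 31.4
tcp [0.5368 0.0387 0.1708] yaw 1.24 q [-0.053  0.075 -0.027  1.466  0.     0.278] t 16.75 f [ 2.5   0.61 -1.07] slide [ 1.4 -0.7  4.1] turn None
```

```bash
python3 -m crank '{"slide":[[-0.4,0.2,-0.1],[-0.7,0.4,-0.3],[-0.7,0.4,-0.5],[-0.7,0.4,-0.7],[-0.7,0.4,-0.9]],"rotation":[[0,0,-0.06],[0,0,-0.12],[0,0,-0.18],[0,0,-0.24],[0,0,-0.3]]}'
python3 -c "
from h import *
need((.5352,.0385,.1667))"
```

```text
time_s: 17.25
tcp_pos: [0.5371, 0.0389, 0.1722]
eef_rot: [0.015, 1.0, 0.0, 0.001]
force: [0.0, -0.4, 4.6]
finger_gap: 0.601
gripper_force: 31.9
tcp [0.5371 0.0389 0.1722] yaw 1.54 q [-0.052  0.076 -0.022  1.47   0.    -0.022] t 17.25 f [ 0.03 -0.39  4.63] slide [ 1.9 -0.5  5.5] turn None
```

```bash
python3 -m crank '{"slide":[[0,0,-0.2],[0,0,-0.2],[0,0,-0.2]],"rotation":[[0,0,0],[0,0,0],[0,0,0]]}'
python3 -c "
from h import *
need((.5352,.0385,.1667))"
```

```text
time_s: 17.55
tcp_pos: [0.5365, 0.0387, 0.1733]
eef_rot: [0.017, 1.0, -0.0, 0.001]
force: [-2.1, -0.3, 6.4]
finger_gap: 0.601
gripper_force: 32.0
tcp [0.5365 0.0387 0.1733] yaw 1.537 q [-0.052  0.075 -0.021  1.472 -0.    -0.018] t 17.55 f [-2.08 -0.28  6.36] slide [ 1.3 -0.3  6.6] turn None
```

Lasting upward push: the thread appears to have let go. A small rise, with a little extra turn, will confirm it.

```bash
python3 -m crank '{"slide":[[0,0,-0.4],[0,0,-0.8],[0,0,-1.2],[0,0,-1.6]],"rotation":[[0,0,-0.04],[0,0,-0.08],[0,0,-0.12],[0,0,-0.15]]}'
python3 -c "
from h import *
need((.5352,.0385,.1667))"
```

```text
time_s: 17.95
tcp_pos: [0.5369, 0.0392, 0.1754]
eef_rot: [-0.059, 0.998, 0.0, 0.002]
force: [-1.3, -0.1, 7.4]
finger_gap: 0.595
gripper_force: 32.1
tcp [0.5369 0.0392 0.1754] yaw 1.688 q [-5.200e-02  7.500e-02 -1.800e-02  1.475e+00  1.000e-03 -1.690e-01] t 17.95 f [-1.31 -0.06  7.41] slide [ 1.8 -0.5  8.7] turn None
```

```bash
python3 -m crank '{"slide":[[0,0,-1],[0,0,-2.5],[0,0,-4.5],[0,0,-7],[0,0,-10]],"rotation":[[0,0,0],[0,0,0],[0,0,0],[0,0,0],[0,0,0]]}'
python3 -m crank '{"slide":[[0,0,-6],[0,0,-14],[0,0,-24],[0,0,-36],[0,0,-48]],"rotation":[[0,0,0],[0,0,0],[0,0,0],[0,0,0],[0,0,0]]}'
python3 -m crank '{"slide":[[0,0,-8],[0,0,-14],[0,0,-16]],"rotation":[[0,0,0],[0,0,0],[0,0,0]]}'
python3 - <<'E'
from h import *
import pickle
c=eyes.read_camera('wrist');cv2.imwrite('pics/w3.png',c['image'][...,::-1])
a,b=pickle.load(open("c.pkl","rb"))
# tray walls by depth in the first top view
W=world(a);g=cv2.cvtColor(a["image"],cv2.COLOR_RGB2HSV)
m=((g[...,1]<60)&(g[...,2]>60)&(W[...,1]>.15)&(W[...,1]<.45)&(W[...,0]<.65)&(W[...,0]>.38)).astype('u1')
k,l,s,ce=cv2.connectedComponentsWithStats(m);i=1+s[1:,4].argmax()
ct=max(cv2.findContours((l==i).astype('u1'),0,1)[0],key=len)
r=cv2.minAreaRect(ct);print(r,[ray(a,*p,.02)[:2].round(4) for p in cv2.boxPoints(r)],ray(a,*r[0],.02),np.median(W[l==i],0))
need((.51,.25,.25))
E
```

```text
time_s: 18.45
tcp_pos: [0.5355, 0.039, 0.1825]
eef_rot: [-0.058, 0.998, 0.0, -0.001]
force: [-0.3, 0.4, -1.6]
finger_gap: 0.599
gripper_force: 31.6
time_s: 18.95
tcp_pos: [0.5362, 0.0389, 0.2329]
eef_rot: [-0.059, 0.998, -0.0, 0.0]
force: [0.6, 0.7, -1.4]
finger_gap: 0.598
gripper_force: 31.6
time_s: 19.25
tcp_pos: [0.5364, 0.0389, 0.2486]
eef_rot: [-0.059, 0.998, -0.0, 0.001]
force: [-0.8, -0.3, -0.9]
finger_gap: 0.6
gripper_force: 31.6
((137.2158966064453, 246.41275024414062), (72.8888931274414, 89.62997436523438), 87.08915710449219) [array([0.5912, 0.4064]), array([0.596 , 0.2058]), array([0.4341, 0.197 ]), array([0.4298, 0.3925])] [0.511725   0.30043808 0.02      ] [0.51291498 0.30400108 0.00287553]
tcp [0.5363 0.0389 0.2484] yaw 1.688 q [-0.052  0.08   0.133  1.623  0.    -0.17 ] t 19.3 f [-1.1   0.9  -1.27] slide [  1.4 212.7  -1.7] turn None
```

View pics/w3.png

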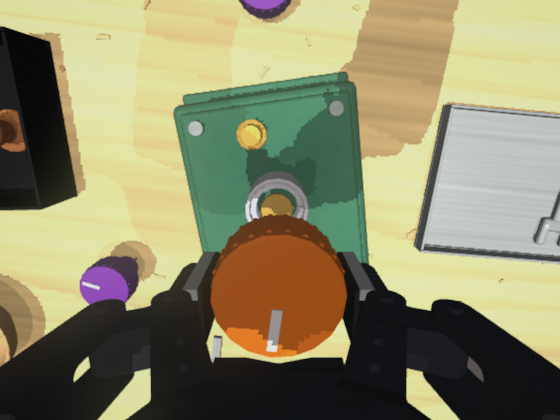

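The cap is held at (278,290), and the neck stands open at (277,205) with the brass strainer inside. The empty half of the tray is on the right. Carrying the cap over to (0.511, 0.25).

```bash
python3 -m crank '{"slide":[[0,15,0],[0,40,0],[0,75,0],[0,110,0],[0,145,0]],"rotation":[[0,0,0],[0,0,0],[0,0,0],[0,0,0],[0,0,0]]}'
python3 -m crank '{"slide":[[0,30,0],[0,50,0],[0,62,0],[0,68,0],[0,68,0]],"rotation":[[0,0,0],[0,0,0],[0,0,0],[0,0,0],[0,0,0]]}'
python3 -m crank '{"slide":[[0,0,20],[0,0,50],[0,0,85],[0,0,120],[0,0,140]],"rotation":[[0,0,0],[0,0,0],[0,0,0],[0,0,0],[0,0,0]]}'
python3 -m crank '{"slide":[[0,0,12],[0,0,22],[0,0,28],[0,0,31],[0,0,31]],"rotation":[[0,0,0],[0,0,0],[0,0,0],[0,0,0],[0,0,0]]}'
python3 - <<'E'
from h import *
need((.511,.25,.045))
c=eyes.read_camera('wrist');cv2.imwrite('pics/w4.png',c['image'][...,::-1])
E
```

```text
time_s: 19.8
tcp_pos: [0.5179, 0.185, 0.2466]
eef_rot: [-0.059, 0.998, 0.0, -0.001]
force: [0.4, 0.3, -1.5]
finger_gap: 0.598
gripper_force: 31.6
time_s: 20.3
tcp_pos: [0.5107, 0.2509, 0.2471]
eef_rot: [-0.059, 0.998, -0.0, -0.0]
force: [-0.8, -0.5, -1.7]
finger_gap: 0.602
gripper_force: 31.6
time_s: 20.8
tcp_pos: [0.5095, 0.2484, 0.1039]
eef_rot: [-0.058, 0.998, -0.001, -0.002]
force: [-0.3, 0.4, -1.1]
finger_gap: 0.598
gripper_force: 31.6
time_s: 21.3
tcp_pos: [0.5115, 0.2506, 0.0771]
eef_rot: [-0.059, 0.998, 0.0, 0.001]
force: [0.4, -0.1, -1.6]
finger_gap: 0.604
gripper_force: 31.6
tcp [0.5115 0.2506 0.0771] yaw 1.688 q [ 0.338  0.193 -0.084  1.293 -0.     0.221] t 21.3 f [ 0.37 -0.07 -1.57] slide [ 0.6 -0.5 32.1] turn None
```

View pics/w4.png

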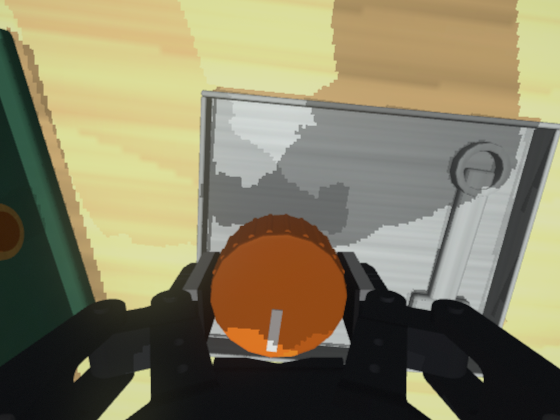

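Clear of the walls (left wall at column 207) and the wrench (column 440 and beyond). Lowering to contact.

```bash
python3 -m crank '{"slide":[[0,0,8],[0,0,16],[0,0,23],[0,0,27],[0,0,27]],"rotation":[[0,0,0],[0,0,0],[0,0,0],[0,0,0],[0,0,0]]}'
python3 -m crank '{"slide":[[0,0,0.8],[0,0,1.5],[0,0,2.2],[0,0,3],[0,0,3]],"rotation":[[0,0,0],[0,0,0],[0,0,0],[0,0,0],[0,0,0]]}'
```

```text
time_s: 21.85
tcp_pos: [0.5101, 0.2501, 0.0481]
eef_rot: [-0.059, 0.998, -0.0, -0.001]
force: [0.1, 0.5, -1.0]
finger_gap: 0.596
gripper_force: 31.6
time_s: 22.35
tcp_pos: [0.5111, 0.2505, 0.0465]
eef_rot: [-0.059, 0.998, 0.0, 0.0]
force: [0.2, -0.8, -1.0]
finger_gap: 0.598
gripper_force: 31.6
```

```bash
python3 -m crank '{"slide":[[0,0,0.5],[0,0,1],[0,0,1.5],[0,0,1.5],[0,0,1.5]],"rotation":[[0,0,0],[0,0,0],[0,0,0],[0,0,0],[0,0,0]]}'
```

```text
time_s: 22.85
tcp_pos: [0.5114, 0.2505, 0.0463]
eef_rot: [-0.059, 0.998, 0.0, 0.0]
force: [-1.8, -1.8, 4.6]
finger_gap: 0.596
gripper_force: 32.1
```

Contact. Easing off, opening gently, and rising straight up.

```bash
python3 -m crank '{"slide":[[0,0,-0.5],[0,0,-0.8]],"rotation":[[0,0,0],[0,0,0]]}'
python3 -m crank '{"slide":[[0,0,0],[0,0,0],[0,0,0],[0,0,0]],"rotation":[[0,0,0],[0,0,0],[0,0,0],[0,0,0]]}' -0.45
python3 -m crank '{"slide":[[0,0,-3],[0,0,-8],[0,0,-18],[0,0,-35],[0,0,-60]],"rotation":[[0,0,0],[0,0,0],[0,0,0],[0,0,0],[0,0,0]]}'
python3 -m crank '{"slide":[[0,0,-40],[0,0,-80],[0,0,-115],[0,0,-130],[0,0,-130]],"rotation":[[0,0,0],[0,0,0],[0,0,0],[0,0,0],[0,0,0]]}'
python3 - <<'E'
from h import *
c=eyes.read_camera('wrist');s=eyes.read_camera('scene')
cv2.imwrite('pics/w5.png',np.hstack([cv2.resize(c['image'],(400,300)),cv2.resize(s['image'][120:285,220:440],(400,300))])[...,::-1])
E
```

```text
time_s: 23.05
tcp_pos: [0.5113, 0.2505, 0.0463]
eef_rot: [-0.059, 0.998, 0.0, 0.0]
force: [-0.9, -1.1, 3.4]
finger_gap: 0.599
gripper_force: 32.0
time_s: 23.45
tcp_pos: [0.5109, 0.2504, 0.0454]
eef_rot: [-0.059, 0.998, -0.0, -0.0]
force: [0.7, 0.4, -0.2]
finger_gap: 0.721
gripper_force: 0.0
time_s: 23.95
tcp_pos: [0.5101, 0.2501, 0.1058]
eef_rot: [-0.059, 0.998, -0.0, -0.001]
force: [0.6, 0.3, -0.0]
finger_gap: 0.723
gripper_force: 0.0
time_s: 24.45
tcp_pos: [0.513, 0.2511, 0.2409]
eef_rot: [-0.059, 0.998, 0.001, 0.004]
force: [0.1, -0.2, -0.1]
finger_gap: 0.725
gripper_force: 0.0
```

View pics/w5.png

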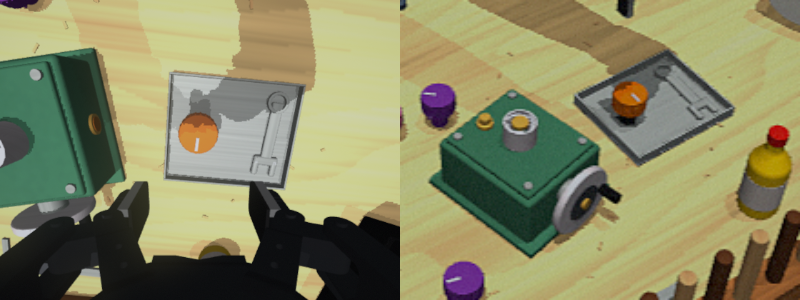

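The cap stands upright on the tray floor ((198,132) left, (630,100) right). The wrench, plug and strainer are where they were and the gripper is clear, so I'm handing in.

```bash
python3 -c "
from bench import ctrl
print(ctrl.job_done())"
```

```text
the job is handed in; nothing more can be done
None
```

The cap was unscrewed in three grips, held when the thread let go, and stood upright stem down on the empty half of the tray floor; the job was handed in about 24.5 s into the 72 s limit, with the plug, wrench and strainer in place in the last view.

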